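Open the sanitiser jug for the evening soak

ROBOT

A 7-joint arm with a two-finger parallel gripper is mounted at the origin on a cart in front of the work surface, level with it; the furniture and walls round the work are solid. World frame = base frame: x ahead of the robot, y to its left, z up, the work surface at z = 0. Lengths are in mm, angles in rad, forces in N, time in s.
With the tool pointing down it reaches from about 400 to 875 mm from the base axis. Payload 4.4 kg.
Tool frame: the origin (TCP) lies midway between the tips of the shut fingers; the grasp point (between the pads) lies ctrl.grip_depth behind it (ctrl.grip_depth is the distance from the TCP to the grasp point, in mm); z points along the fingers, y is the line along which they close (so a half turn about z gives the same grasp; the last joint's range is limited). The gripper opens to 85 mm and grips with 20 to 120 N. Pads are 22 mm wide; open, the fingers measure 114 mm over their backs; the gripper's body (76 mm by 85 mm) begins 54 mm behind the grasp point. The pads swing forward as they close: fully open they stand 13 mm farther back than shut.
Start: joints at [-1.319, 0.628, 0.038, 1.517, -0.027, 0.996, -0.02], TCP at [203.086, 617.474, 201.213] pointing down, gripper open.
Joint ranges: [-3.06, 3.06], [-0.37, 2.12], [-1.25, 1.32], [0.18, 2.47], [-1.1, 4.24], [0.23, 1.98], [-2.94, 2.94]. Speed limits (rad/s): [2.57, 2.57, 3.14, 3.14, 3.14, 3.14, 3.14].

INTERFACE

Orientations are given as [roll, pitch, yaw] about the fixed x, y, z axes, in that order (R = Rz(yaw) Ry(pitch) Rx(roll)).
In Python, from cell import ctrl gives the robot as it stands.
- The arm moves only by the tool carry_out, never from a script. Its argument "deltas" is one flat list of numbers, 7 for each row, row after row: the turn, a rotation vector about the tool's x, y, z in degrees, then the shift along the tool's x, y, z in m, then the closure, from -1 (fully open) to 1 (shut). In form: [wx, wy, wz, dx, dy, dz, claw, wx, wy, wz, dx, dy, dz, claw, ...]. A call has 1 to 12 rows; each row shifts and turns the commanded pose from where the row before left it, along the tool's axes as they then stand; what a row does not reach is not made up. A row lasts 1/8 s, in which the tool goes at most 62.5 mm and 10.7 degrees, less where a joint would pass 70% of its speed; a pose out of reach is approached as far as the arm can. A call with a gripper value outside its range is refused whole. The fingers move at their own pace and stop on an object; the grip force is fixed at half the most. Time passes only in rows, so rows that do not move let the fingers close. It gives the time, the measured TCP pose, the force, the opening and the grip force at its end, in the units of the state.
- ctrl.read_state(): the state, without advancing time (a new reading comes with each control period).
- ctrl.get_image(name): name is "side" or "top"; returns the picture (384x512x3 uint8, red, green, blue); there is no depth.
- ctrl.calibration(name): a dict with "mtx" (3x3 intrinsics, pixels), "R" (3x3) and "t" (3): a world point X has camera coordinates R X + t. Camera axes: x right, y down, z forward; pixel columns grow to the right and rows downward; lengths in mm; the calibration is good to about 2 mm. A picture is of the moment at which its call begins. calibration takes no time and is no camera call.
- ctrl.finish_job(): hands the job in; it is judged then, once.
The state is a dict: "clock": time; "qpos": joint angles; "qd": joint speeds; "tau": joint torques, N m; "eef_pos": TCP position; "tool_rot": TCP orientation; "force": force on the tool from outside, world axes, zero at the start; "torque": the same for the moment, N m; "width": finger opening in mm; "gripper_force": force on a finger pad.
Only numpy, scipy, OpenCV 4.12 (cv2) and the standard library are available. Lean on these libraries where they do the work, as an engineer would, in place of code of your own. Each camera call takes 0.05 s, during which the arm holds its last target. There are 200 camera calls.

TASK

The serving tongs and cake server are waiting to be soaked in sanitiser: open the jug for it. First let the pressure out by turning the small vent screw on its shoulder about a quarter turn counter-clockwise; only then press the big safety cap down, twist it counter-clockwise while it is down until it comes free, and lift it straight off. Finish holding the cap in the gripper, level and still, a hand's breadth (5 to 12 cm) above the mouth of the jug and over it; leave the vent open and the pan and serving tools alone.

Things in the scene. Friction and masses are not known exactly. Their poses are not given: they have to be found in the camera images.
- jug: White plastic jug held tight in a low steel drip tray screwed to the counter: neither moves. Jug 206 x 126 mm, shoulders 160 mm high; tray 226 x 150 x 26 mm. Origin: centre of the tray's underside. x runs along the jug from the capped neck (x = -50 mm) to the vent screw (x = +55 mm) and a D-shaped handle that sticks out to x = +145 mm, up to 141 mm high. z up.
- cap: Big grey ribbed push-and-turn cap on the neck: round, 50 mm across, 39 mm high, 30 to 60 g. Origin: centre of its underside, 180 mm above the counter while locked (top 219 mm), its x then along the jug's x, z up. It cannot turn or lift until pressed down 3.5 mm or more (hard stop at 7.5 mm); a spring resists with 6 N at first, about 10 N at 7 mm. For its turn see the mouth.
- mouth (a point): Centre of the top of the neck (32 mm across), 190.5 mm above the counter, on the cap's axis, hidden under the cap. Its three lugs hold the cap: held down, the cap turns counter-clockwise seen from above; at 0.9 to 1.4 rad from its locked place it is free to lift, then comes an end stop. Turned less, it stays captive. The mouth does not move.
- vent (a joint): Turn of the vent screw in rad, counter-clockwise from above positive: 0 fully shut, 2.2 its open stop; starts between 0 and 0.2; open enough from 1.2. It stays where it is left (friction 0.05 N m) and cannot come off or rise.
- vent_top (a point): Centre of the top of the vent screw: a small grey ribbed round cap, 28 mm in diameter, 22 mm high, its top 192 mm above the counter, 105 mm from the big cap's axis.
- soak_pan: Empty open steel pan, 106 x 186 mm over its rim, 66 mm high, to the left of the jug. Origin: centre of its underside. Bystander.
- tongs: Steel serving tongs, 315 x 62 x 35 mm, lying behind the pan. Origin: centre of its underside. Bystander.
- cake_server: Cake server with wooden handle, 277 x 54 x 18 mm, lying behind the pan. Origin: centre of its underside. Bystander.
Things that resemble listed ones, but are neither listed nor needed, are in the scene too. There is more than one size of the cap; the job needs the middle-sized.

How it is judged:
By the outcome, as a careful person would: the job done as asked, in the order asked, and still so for the second after the job is handed in, while the arm keeps its last pose, push and grip.
It also fails if it takes over 53 s, if anything falls off the work surface, if the arm or the gripper's body presses on something with over 40 N, if the wrist force passes 120 N, or if a joint passes its speed limit or range.

## Working session

There is one attempt and no reset: what is moved stays moved. The work goes in short steps, Python scripts to look and compute and a tool call to move; the robot and the scene stay as the last step left them, time stands still between calls to the robot, and variables do not carry over. Pictures are saved under pics/ and viewed, at most 10 in all, crops included, and the job is handed in when it is done.

Besides the shell and the picture viewer there is one more tool, called after "Request:" as name(argument=value, ...), one argument or row to a line, values as JSON. carry_out: Moves the arm, as the interface text tells. Its arguments: {"type":"object","properties":{"deltas":{"type":"array"}},"required":["deltas"]}

```bash
mkdir -p pics; python3 - <<'E'
from cell import ctrl
import cv2
for n in("top","side"):
    cv2.imwrite(f"pics/{n}0.png",ctrl.get_image(n)[:,:,::-1])
    c=ctrl.calibration(n);print(n,c["mtx"].round(1).tolist(),c["R"].round(3).tolist(),c["t"].round(1).tolist())
print(ctrl.grip_depth,ctrl.read_state())
E
```

```text
top [[394.2, 0.0, 260.0], [0.0, 394.2, 185.7], [0.0, 0.0, 1.0]] [[-0.004, -1.0, 0.005], [-0.985, 0.003, -0.172], [0.172, -0.005, -0.985]] [97.2, 643.4, 868.4]
side [[439.2, 0.0, 250.7], [0.0, 439.2, 202.4], [0.0, 0.0, 1.0]] [[-0.607, 0.795, 0.017], [0.472, 0.378, -0.797], [-0.639, -0.475, -0.604]] [310.4, -207.2, 1734.8]
18.700000000000003 {'clock': 0.1, 'qpos': array([-1.31879165,  0.62926058,  0.03841861,  1.51826676, -0.02700051,
        0.99628869, -0.01998301]), 'qd': array([-0.00036982, -0.00242075, -0.00033669, -0.00396851, -0.00105231,
       -0.00135457, -0.00058578]), 'tau': array([ 4.23846301e-03, -5.64530146e+01,  1.23113092e+00, -1.93971115e+01,
        1.14109222e-02,  5.44194714e-03,  4.37644417e-06]), 'eef_pos': array([202.87944332, 616.88704882, 200.37649884]), 'tool_rot': array([-3.13988626e+00,  1.65809301e-06,  2.82382588e+00]), 'force': array([ 0.49011939, -0.69715938,  0.0480172 ]), 'torque': array([-0.039725  ,  0.02197099,  0.03754146]), 'gripper_force': 0.0, 'width': 85.1386902409205}
```

View pics/top0.png

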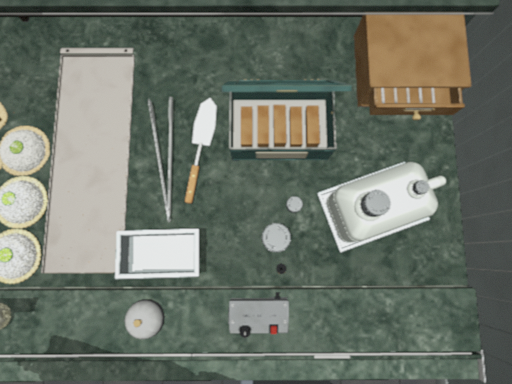

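View pics/side0.png

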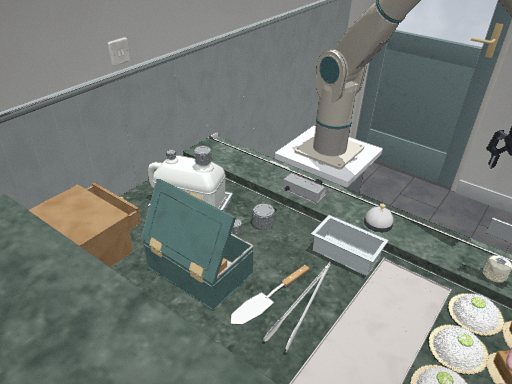

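The top view shows the jug with its cap at about (375,203) and the vent at (421,187). The loose look-alikes lie on the counter at (277,237) and (295,204).

```bash
cat > h.py <<'E'
import numpy as np,cv2
from cell import ctrl
def ray(n,uv,z):
    c=ctrl.calibration(n);R=np.array(c["R"]);o=-R.T@c["t"]
    d=R.T@np.linalg.inv(c["mtx"])@[uv[0],uv[1],1.]
    return o+d*(z-o[2])/d[2]
def proj(n,X):
    c=ctrl.calibration(n);p=c["mtx"]@(c["R"]@np.array(X,float)+c["t"]);return p[:2]/p[2]
E
python3 - <<'E'
from h import *
im=cv2.imread("pics/top0.png");g=cv2.cvtColor(im,cv2.COLOR_BGR2GRAY)
up=cv2.resize(g[150:260,310:460],None,fx=5,fy=5,interpolation=cv2.INTER_CUBIC)
for lo,hi,p in((45,75,"cap"),(24,45,"vent")):
    c=cv2.HoughCircles(up,cv2.HOUGH_GRADIENT,1,60,param1=120,param2=18,minRadius=lo,maxRadius=hi)
    if c is not None:
        for x,y,r in c[0][:4]: 
            u=((x+.5)/5-.5+310,(y+.5)/5-.5+150); print(p,np.round(u,1),r/5,ray("top",u,219 if p=="cap" else 192).round(1))
a=cv2.resize(im[150:260,310:460],None,fx=5,fy=5,interpolation=cv2.INTER_CUBIC)
s=cv2.imread("pics/side0.png");b=cv2.resize(s[130:230,140:250],None,fx=5,fy=5,interpolation=cv2.INTER_CUBIC)
cv2.imwrite("pics/c1.png",a);cv2.imwrite("pics/c2.png",b)
E
```

```text
cap [372.7 203.5] 12.559999 [ 580.  -119.2  219. ]
cap [424.3 203.1] 13.26 [ 580.5 -218.   219. ]
vent [418.7 187.5] 6.66 [ 615.3 -220.7  192. ]
vent [440.3 180.9] 5.12 [ 628.5 -265.   192. ]
```

View pics/c1.png

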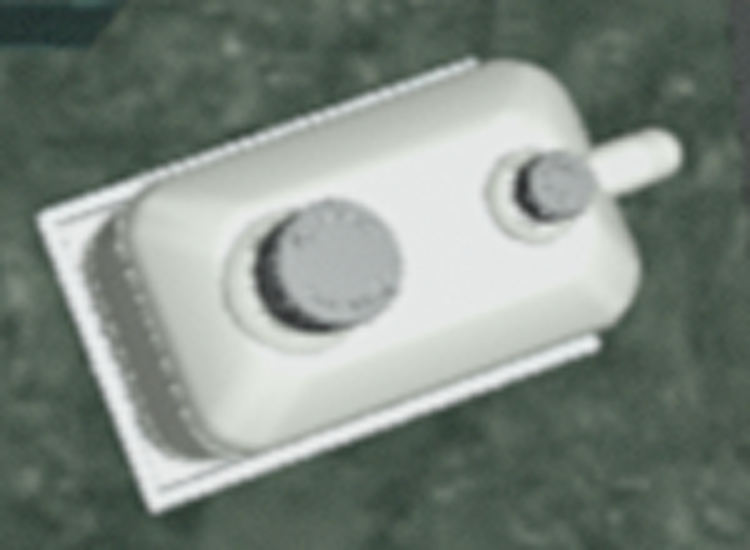

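View pics/c2.png

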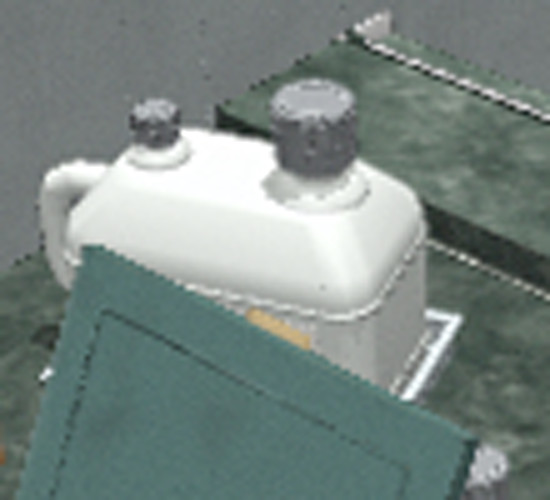

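The crops put the top-face centres at about (336,264) for the cap and (562,185) for the vent in the top crop. In the side crop they are at about (315,98) and (156,107).

```bash
python3 - <<'E'
from h import *
cv=lambda x,y,a,b:((x+.5)/5-.5+a,(y+.5)/5-.5+b)
def tri(a,b):
    A=[]
    for n,u in(("top",a),("side",b)):
        c=ctrl.calibration(n);P=np.array(c["mtx"])@np.c_[c["R"],c["t"]];A.append((P,u))
    X=cv2.triangulatePoints(A[0][0],A[1][0],np.array(a,float).reshape(2,1),np.array(b,float).reshape(2,1));return (X[:3]/X[3]).ravel()
ct,cs=cv(336,264,310,150),cv(315,98,140,130)
vt,vs=cv(562,185,310,150),cv(156,107,140,130)
C=ray("top",ct,219);V=ray("top",vt,192)
print(C,ray("side",cs,219),tri(ct,cs));print(V,ray("side",vs,192),tri(vt,vs))
print(np.linalg.norm((V-C)[:2]),np.arctan2(*(V-C)[1::-1]))
E
```

```text
[ 582.0930548  -127.19184213  219.        ] [ 580.75086632 -130.00251454  219.        ] [ 582.41158281 -127.48984203  220.43060205]
[ 617.06397815 -227.45131989  192.        ] [ 615.99282872 -229.74809562  192.        ] [ 617.28159401 -227.53990261  193.16055751]
106.18346557946397 -1.2351872368621983
```

```bash
cat >> h.py <<'E'
from scipy.spatial.transform import Rotation as Ro
def rows(P,claw=-1):
    """P: list of (x,y,z,yaw) incl. current; prints tool-frame rows"""
    for a,b in zip(P[:-1],P[1:]):
        y=a[3];d=np.subtract(b[:3],a[:3])/1000
        t=Ro.from_euler("z",y)*Ro.from_euler("x",np.pi)
        s=t.inv().apply(d);w=-np.degrees(b[3]-y)
        print("0,0,%.1f,%.3f,%.3f,%.3f,%g,"%(w,*s,claw))
E
python3 - <<'E'
from h import *
n=24;P=[]
for i in range(n+1):
    f=i/n;r=651+(658-651)*f;a=1.2517+(-0.3541-1.2517)*f
    z=200+min(1,i/4)*90-max(0,(i-20)/4)*30
    P.append((r*np.cos(a),r*np.sin(a),z,2.824-2.474*f))
rows(P)
E
```

```text
0,0,5.9,-0.044,-0.001,-0.022,-1,
0,0,5.9,-0.044,0.000,-0.023,-1,
0,0,5.9,-0.044,0.002,-0.022,-1,
0,0,5.9,-0.043,0.003,-0.023,-1,
0,0,5.9,-0.043,0.005,0.000,-1,
0,0,5.9,-0.043,0.007,0.000,-1,
0,0,5.9,-0.043,0.008,0.000,-1,
0,0,5.9,-0.043,0.010,0.000,-1,
0,0,5.9,-0.042,0.011,0.000,-1,
0,0,5.9,-0.042,0.013,0.000,-1,
0,0,5.9,-0.041,0.014,0.000,-1,
0,0,5.9,-0.041,0.016,0.000,-1,
0,0,5.9,-0.040,0.017,0.000,-1,
0,0,5.9,-0.040,0.019,0.000,-1,
0,0,5.9,-0.039,0.020,0.000,-1,
0,0,5.9,-0.038,0.022,0.000,-1,
0,0,5.9,-0.037,0.023,0.000,-1,
0,0,5.9,-0.037,0.024,0.000,-1,
0,0,5.9,-0.036,0.026,0.000,-1,
0,0,5.9,-0.035,0.027,0.000,-1,
0,0,5.9,-0.034,0.028,0.008,-1,
0,0,5.9,-0.033,0.029,0.008,-1,
0,0,5.9,-0.032,0.031,0.008,-1,
0,0,5.9,-0.031,0.032,0.008,-1,
```

Request:
carry_out(
  deltas=[0,0,5.9,-0.044,-0.001,-0.022,-1,0,0,5.9,-0.044,0,-0.023,-1,0,0,5.9,-0.044,0.002,-0.022,-1,0,0,5.9,-0.043,0.003,-0.023,-1,0,0,5.9,-0.043,0.005,0,-1,0,0,5.9,-0.043,0.007,0,-1,0,0,5.9,-0.043,0.008,0,-1,0,0,5.9,-0.043,0.01,0,-1,0,0,5.9,-0.042,0.011,0,-1,0,0,5.9,-0.042,0.013,0,-1,0,0,5.9,-0.041,0.014,0,-1,0,0,5.9,-0.041,0.016,0,-1],
)

```text
clock: 1.6
eef_pos: [589.4, 281.7, 290.6]
tool_rot: [-3.141, 0.0, 1.585]
force: [-0.2, -0.7, -0.4]
width: 85.1
gripper_force: 0.0
```

Request:
carry_out(
  deltas=[0,0,5.9,-0.04,0.017,0,-1,0,0,5.9,-0.04,0.019,0,-1,0,0,5.9,-0.039,0.02,0,-1,0,0,5.9,-0.038,0.022,0,-1,0,0,5.9,-0.037,0.023,0,-1,0,0,5.9,-0.037,0.024,0,-1,0,0,5.9,-0.036,0.026,0,-1,0,0,5.9,-0.035,0.027,0,-1,0,0,5.9,-0.034,0.028,0.008,-1,0,0,5.9,-0.033,0.029,0.008,-1,0,0,5.9,-0.032,0.031,0.008,-1,0,0,5.9,-0.031,0.032,0.008,-1],
)

```text
clock: 3.1
eef_pos: [615.8, -232.1, 258.3]
tool_rot: [-3.141, 0.001, 0.349]
force: [-0.2, 0.3, -0.4]
width: 85.5
gripper_force: 0.0
```

Request:
carry_out(
  deltas=[0,0,0,0,0,0,-1,0,0,0,0,0,0,-1],
)

```text
clock: 3.35
eef_pos: [616.6, -230.1, 258.7]
tool_rot: [-3.14, -0.0, 0.353]
force: [0.9, 0.6, 0.9]
width: 85.3
gripper_force: 0.0
```

```bash
python3 - <<'E'
from h import *
s=ctrl.read_state();print(s["qpos"].round(2),s["eef_pos"].round(1),s["tool_rot"],s["force"])
p=s["eef_pos"];rows([(*p,s["tool_rot"][2]),(616.8,-228.1,p[2],0.35)])
E
```

```text
[-0.06  0.68  0.7   1.43 -0.45  1.2  -0.52] [ 616.6 -230.1  258.7] [-3.14017446e+00 -1.55411199e-04  3.53308643e-01] [0.86852233 0.59855632 0.90312246]
0,0,0.2,0.001,-0.002,-0.000,-1,
```

Request:
carry_out(
  deltas=[0,0,0,0.001,-0.002,0.015,-1,0,0,0,0,0,0.02,-1,0,0,0,0,0,0.02,-1,0,0,0,0,0,0.02,-1,0,0,0,0,0,0.014,-1,0,0,0,0,0,0,-1],
)

```text
clock: 4.1
eef_pos: [616.1, -227.4, 168.6]
tool_rot: [-3.14, 0.002, 0.354]
force: [-0.1, -0.6, 1.4]
width: 85.7
gripper_force: 0.0
```

Request:
carry_out(
  deltas=[0,0,0,0,0,0,0,0,0,0,0,0,0,0.2,0,0,0,0,0,0,0.4,0,0,0,0,0,0,0.6,0,0,0,0,0,0,1],
)

```text
clock: 4.72
eef_pos: [616.7, -228.8, 170.3]
tool_rot: [3.142, -0.0, 0.352]
force: [-0.3, 0.3, -1.2]
width: 0.9
gripper_force: 0.0
```

```bash
python3 - <<'E'
from h import *
cv2.imwrite("pics/s1.png",cv2.resize(cv2.cvtColor(ctrl.get_image("side"),cv2.COLOR_RGB2BGR)[100:220,120:280],None,fx=4,fy=4,interpolation=cv2.INTER_CUBIC))
s=ctrl.read_state();print({k:np.round(s[k],2) for k in("qpos","eef_pos","tool_rot","force","torque","width","gripper_force")})
E
```

```text
{'qpos': array([-0.04,  0.76,  0.65,  1.54, -0.51,  1.02, -0.47]), 'eef_pos': array([ 616.6 , -228.84,  170.22]), 'tool_rot': array([-3.14, -0.  ,  0.35]), 'force': array([-0.27, -0.2 , -0.02]), 'torque': array([ 0.02,  0.01, -0.02]), 'width': np.float64(0.01), 'gripper_force': np.float64(0.0)}
```

View pics/s1.png

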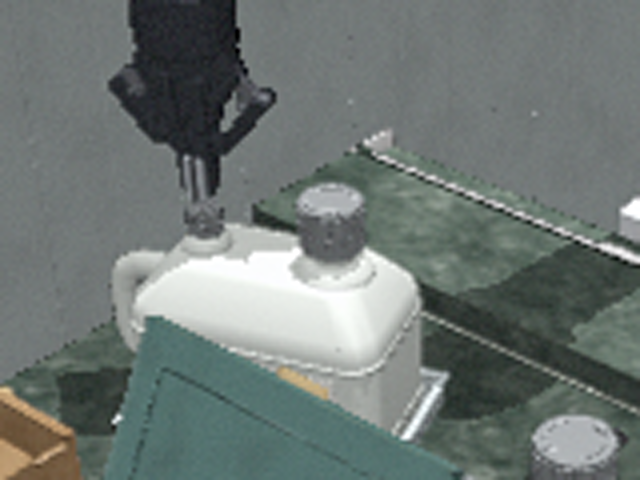

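```bash
python3 - <<'E'
from h import *
s=ctrl.read_state()
q=lambda n,X:((proj(n,X)-[120,100])*4).round(0) if n=="side" else proj(n,X).round(1)
for z in(170,192,240): print(z,q("side",[616.6,-228.8,z]),q("top",[616.6,-228.8,z]))
t=cv2.cvtColor(ctrl.get_image("top"),cv2.COLOR_RGB2BGR);s_=cv2.cvtColor(ctrl.get_image("side"),cv2.COLOR_RGB2BGR)
a=cv2.resize(t[140:240,360:460],(400,400),interpolation=cv2.INTER_CUBIC)
b=cv2.resize(s_[110:170,140:200],(400,400),interpolation=cv2.INTER_CUBIC)
cv2.imwrite("pics/ab.png",np.hstack([a,b]))
E
```

```text
170 [206. 230.] [418.3 188.6]
192 [204. 205.] [422.7 186.8]
240 [198. 149.] [433.2 182.5]
```

View pics/ab.png

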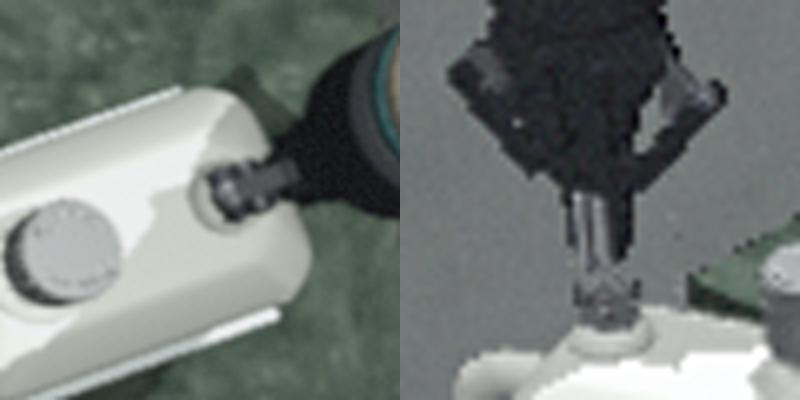

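The top crop shows the shut fingers over the vent at about (250,185). The side crop shows the vent drawn in front of the finger tips at about (605,285). The fingers read shut with no grip force, so they did not catch the vent. I'll raise the arm and re-check the vent.

Request:
carry_out(
  deltas=[0,0,0,0,0,-0.02,1,0,0,0,0,0,-0.03,1,0,0,0,0,0,-0.03,1,0,0,0,0,0,0,1],
)

```text
clock: 5.38
eef_pos: [617.9, -229.9, 252.8]
tool_rot: [3.138, -0.004, 0.352]
force: [0.8, -1.1, -0.6]
width: 0.1
gripper_force: 0.0
```

```bash
python3 - <<'E'
from h import *
print(ctrl.read_state()["eef_pos"])
t=cv2.cvtColor(ctrl.get_image("top"),cv2.COLOR_RGB2BGR);s_=cv2.cvtColor(ctrl.get_image("side"),cv2.COLOR_RGB2BGR)
p=ctrl.read_state()["eef_pos"]
print("tip in side crop",(proj("side",p)-[140,80])*400/90,"top crop",(proj("top",p)-[360,140])*4)
a=cv2.resize(t[140:240,360:460],(400,400),interpolation=cv2.INTER_CUBIC)
b=cv2.resize(s_[80:170,140:230],(400,400),interpolation=cv2.INTER_CUBIC)
cv2.imwrite("pics/ab2.png",np.hstack([a,b]))
E
```

```text
[ 617.88352518 -229.94142935  252.81325087]
tip in side crop [129.58796613 240.93332696] top crop [301.78110304 166.56826263]
```

View pics/ab2.png

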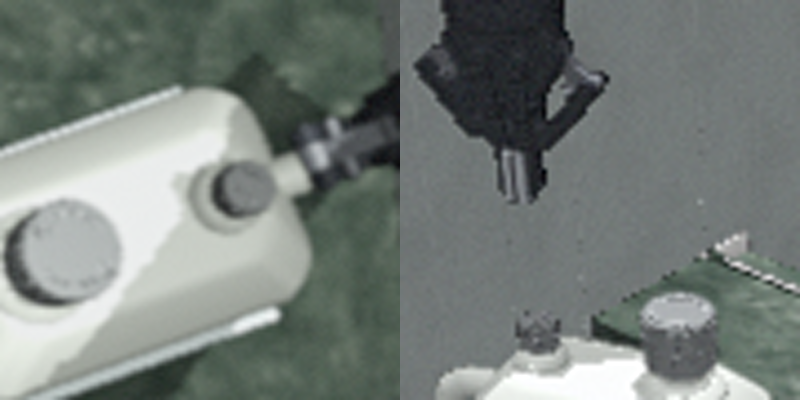

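The side crop has the finger tips at (520,203), but the reported TCP should appear at (530,241). The real tips are therefore about 25–30 mm above the reported TCP, and the vent is untouched. I'll measure the offset by a light touch on the vent top.

Request:
carry_out(
  deltas=[0,0,0,0,0,0.03,1,0,0,0,0,0,0.03,1,0,0,0,0,0,0.02,1,0,0,0,0,0,0,1,0,0,0,0,0,0,1],
)

```text
clock: 6.1
eef_pos: [616.7, -229.1, 170.4]
tool_rot: [3.141, 0.0, 0.352]
force: [-0.1, -0.1, 0.5]
width: -0.2
gripper_force: 0.0
```

Request:
carry_out(
  deltas=[0,0,0,0,0,0.002,1,0,0,0,0,0,0.002,1,0,0,0,0,0,0,1],
)

```text
clock: 6.48
eef_pos: [616.6, -228.8, 166.3]
tool_rot: [-3.142, -0.0, 0.352]
force: [0.2, 0.1, 0.2]
width: -0.3
gripper_force: 0.0
```

Request:
carry_out(
  deltas=[0,0,0,0,0,0.002,1,0,0,0,0,0,0,1],
)

```text
clock: 6.72
eef_pos: [616.5, -228.7, 164.0]
tool_rot: [-3.141, 0.0, 0.352]
force: [0.5, -0.1, -1.4]
width: 0.1
gripper_force: 0.0
```

Request:
carry_out(
  deltas=[0,0,0,0,0,0.002,1,0,0,0,0,0,0,1],
)

```text
clock: 6.98
eef_pos: [616.6, -228.9, 162.1]
tool_rot: [3.142, 0.0, 0.352]
force: [0.7, -0.2, -1.8]
width: -0.3
gripper_force: 0.0
```

Request:
carry_out(
  deltas=[0,0,0,0,0,0.002,1,0,0,0,0,0,0,1],
)

```text
clock: 7.22
eef_pos: [616.8, -228.9, 162.0]
tool_rot: [3.142, -0.001, 0.352]
force: [-2.5, 1.2, 10.9]
width: 0.0
gripper_force: 5.1
```

Request:
carry_out(
  deltas=[0,0,0,0,0,0.002,1,0,0,0,0,0,0,1],
)

```text
clock: 7.48
eef_pos: [616.8, -229.0, 161.9]
tool_rot: [-3.142, -0.002, 0.352]
force: [-5.0, 3.8, 20.7]
width: -0.3
gripper_force: 10.2
```

Request:
carry_out(
  deltas=[0,0,0,0,0,-0.015,1,0,0,0,0,0,-0.02,-1,0,0,0,0,0,-0.04,-1,0,0,0,0,0,0,-1,0,0,0,0,0,0,-1,0,0,0,0,0,0,-1],
)

```text
clock: 8.22
eef_pos: [616.0, -228.3, 231.9]
tool_rot: [-3.14, 0.002, 0.352]
force: [-0.9, -0.7, 0.3]
width: 85.1
gripper_force: 0.0
```

```bash
python3 - <<'E'
from h import *
p=np.array([617.88,-229.94,282.8])
print("predicted side crop for old pose",(proj("side",p)-[140,80])*400/90,"top",(proj("top",p)-[360,140])*4)
# finger mask centroid check now (open): dark/pad pixels near predicted tip height
s=ctrl.read_state();print(s["eef_pos"],s["width"])
q=s["eef_pos"]+[0,0,30+13];u=np.array([np.sin(s["tool_rot"][2]),-np.cos(s["tool_rot"][2]),0])
for n in("top","side"): print(n,proj(n,q).round(1),proj(n,q+u*50).round(1),proj(n,q-u*50).round(1))
t=cv2.cvtColor(ctrl.get_image("top"),cv2.COLOR_RGB2BGR);s_=cv2.cvtColor(ctrl.get_image("side"),cv2.COLOR_RGB2BGR)
a=cv2.resize(t[130:230,370:470],(400,400),interpolation=cv2.INTER_CUBIC)
b=cv2.resize(s_[70:170,130:230],(400,400),interpolation=cv2.INTER_CUBIC)
for im,n,o in((a,"top",(370,130)),(b,"side",(130,70))):
    for k in(-42.5,0,42.5):
        x=(proj(n,q+u*k)-o)*4;cv2.circle(im,tuple(int(v) for v in x),3,(0,0,255),-1)
cv2.imwrite("pics/ab3.png",np.hstack([a,b]))
E
```

```text
predicted side crop for old pose [121.71419945 196.34663148] top [337.61909014 149.77707975]
[ 616.00309218 -228.29158059  231.92555814] 85.08671977060204
top [441.5 179.3] [466.8 169.8] [416.  188.9]
side [168.5 126.5] [153. 124.] [184.3 129.2]
```

View pics/ab3.png

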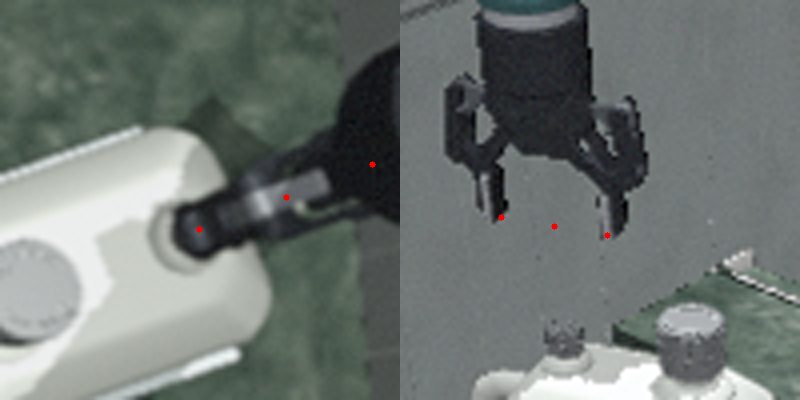

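In the side crop the finger tips sit at (497,215) and (612,235). They match the red predictions made with the +30 mm correction, so the offset is along z only and I'll carry on with it.

Request:
carry_out(
  deltas=[0,0,0,0,0,0.02,-1,0,0,0,0,0,0.03,-1,0,0,0,0,0,0.02,-1,0,0,0,0,0,0.012,-1,0,0,0,0,0,0.008,-1,0,0,0,0,0,0,-1],
)

```text
clock: 9.07
eef_pos: [616.5, -228.8, 143.0]
tool_rot: [-3.141, 0.0, 0.352]
force: [0.3, -0.6, 0.3]
width: 85.4
gripper_force: 0.0
```

Request:
carry_out(
  deltas=[0,0,0,0,0,0,0,0,0,0,0,0,0,0.2,0,0,0,0,0,0,0.3,0,0,0,0,0,0,0.4,0,0,0,0,0,0,0.5,0,0,0,0,0,0,1,0,0,0,0,0,0,1],
)

```text
clock: 9.95
eef_pos: [616.6, -228.3, 143.9]
tool_rot: [-3.141, -0.0, 0.353]
force: [-1.7, 2.6, 4.8]
width: 25.8
gripper_force: 58.6
```

```bash
python3 - <<'E'
from h import *
s=ctrl.read_state();print({k:np.round(s[k],2) for k in("qpos","eef_pos","tool_rot","force","torque","width","gripper_force")})
E
```

```text
{'qpos': array([-0.04,  0.78,  0.63,  1.56, -0.53,  0.97, -0.45]), 'eef_pos': array([ 616.59, -228.29,  143.9 ]), 'tool_rot': array([-3.14, -0.  ,  0.35]), 'force': array([-1.73,  2.6 ,  4.83]), 'torque': array([ 0.44,  0.4 , -0.  ]), 'width': np.float64(25.79), 'gripper_force': np.float64(58.63)}
```

Request:
carry_out(
  deltas=[0,0,-8,0,0,0,1,0,0,-8,0,0,0,1,0,0,-8,0,0,0,1,0,0,-8,0,0,0,1,0,0,0,0,0,0,1],
)

```text
clock: 10.58
eef_pos: [617.1, -229.0, 143.9]
tool_rot: [3.141, -0.001, 0.91]
force: [-0.9, 1.0, 4.3]
width: 26.3
gripper_force: 59.4
```

Request:
carry_out(
  deltas=[0,0,-8,0,0,0,1,0,0,-8,0,0,0,1,0,0,-8,0,0,0,1,0,0,-8,0,0,0,1,0,0,-8,0,0,0,1,0,0,-8,0,0,0,1,0,0,-8,0,0,0,1,0,0,-8,0,0,0,1,0,0,-2,0,0,0,1,0,0,0,0,0,0,1],
)

```text
clock: 11.82
eef_pos: [618.7, -229.1, 143.9]
tool_rot: [3.139, 0.003, 2.06]
force: [6.0, 1.0, 3.8]
width: 25.6
gripper_force: 59.4
```

```bash
python3 - <<'E'
from h import *
s=ctrl.read_state();print({k:np.round(s[k],2) for k in("qpos","eef_pos","tool_rot","force","torque","width","gripper_force")})
E
```

```text
{'qpos': array([ 0.22,  0.71,  0.16,  1.55, -0.14,  0.89,  0.92]), 'eef_pos': array([ 618.66, -229.12,  143.9 ]), 'tool_rot': array([3.14, 0.  , 2.06]), 'force': array([6.01, 0.97, 3.77]), 'torque': array([-0.05, -1.07,  0.04]), 'width': np.float64(25.58), 'gripper_force': np.float64(59.4)}
```

Request:
carry_out(
  deltas=[0,0,0,0,0,0,0.2,0,0,0,0,0,0,-0.5,0,0,0,0,0,0,-1,0,0,0,0,0,0,-1,0,0,0,0,0,-0.02,-1,0,0,0,0,0,-0.03,-1,0,0,0,0,0,-0.03,-1,0,0,0,0,0,0,-1],
)

```text
clock: 12.82
eef_pos: [618.1, -229.6, 225.8]
tool_rot: [3.138, 0.004, 2.062]
force: [-0.5, -0.6, -0.2]
width: 85.6
gripper_force: 0.0
```

```bash
python3 - <<'E'
from h import *
s=ctrl.read_state();p=s["eef_pos"];y=s["tool_rot"][2];print(p,s["tool_rot"])
e=np.array([582.4,-128.6,p[2],0.9]);a=np.array([*p,y])
rows([a+(e-a)*i/7 for i in range(8)])
E
```

```text
[ 618.11796047 -229.64000976  225.8270584 ] [3.13815045 0.00383892 2.06239306]
0,0,9.5,0.015,0.002,0.000,-1,
0,0,9.5,0.015,-0.000,-0.000,-1,
0,0,9.5,0.015,-0.003,-0.000,-1,
0,0,9.5,0.014,-0.005,-0.000,-1,
0,0,9.5,0.013,-0.008,-0.000,-1,
0,0,9.5,0.012,-0.010,-0.000,-1,
0,0,9.5,0.010,-0.011,-0.000,-1,
```

Request:
carry_out(
  deltas=[0,0,9.5,0.015,0.002,0,-1,0,0,9.5,0.015,0,0,-1,0,0,9.5,0.015,-0.003,0,-1,0,0,9.5,0.014,-0.005,0,-1,0,0,9.5,0.013,-0.008,0,-1,0,0,9.5,0.012,-0.01,0,-1,0,0,9.5,0.01,-0.011,0,-1,0,0,0,0,0,0,-1,0,0,0,0,0,0,-1],
)

```text
clock: 13.95
eef_pos: [580.1, -129.8, 222.7]
tool_rot: [-3.141, 0.001, 0.904]
force: [0.1, 0.2, -0.0]
width: 85.2
gripper_force: 0.0
```

```bash
python3 - <<'E'
from h import *
s=ctrl.read_state();p=s["eef_pos"];y=s["tool_rot"][2];print(p,s["tool_rot"],s["qpos"].round(2))
rows([(*p,y),(582.4,-128.6,151,0.9)])
# recheck the vent's and cap's look from side, saved only
cv2.imwrite("pics/s4.png",ctrl.get_image("side")[:,:,::-1])
E
```

```text
[ 580.07680698 -129.81604122  222.7278195 ] [-3.14141190e+00  9.21046093e-04  9.04490776e-01] [-0.14  0.57  0.5   1.66 -0.31  0.99 -0.2 ]
0,0,0.3,0.002,0.001,0.072,-1,
```

Request:
carry_out(
  deltas=[0,0,0,0.002,0.001,0.02,-1,0,0,0,0,0,0.025,-1,0,0,0,0,0,0.017,-1,0,0,0,0,0,0.01,-1,0,0,0,0,0,0,-1,0,0,0,0,0,0,-1],
)

```text
clock: 14.75
eef_pos: [582.8, -128.6, 151.9]
tool_rot: [3.14, -0.001, 0.902]
force: [0.6, 0.2, 0.6]
width: 86.0
gripper_force: 0.0
```

Request:
carry_out(
  deltas=[0,0,0,0,0,0,-0.5,0,0,0,0,0,0,-0.3,0,0,0,0,0,0,-0.1,0,0,0,0,0,0,0.1,0,0,0,0,0,0,1,0,0,0,0,0,0,1],
)

```text
clock: 15.5
eef_pos: [582.6, -128.3, 151.8]
tool_rot: [3.141, -0.001, 0.902]
force: [0.2, 1.1, 5.8]
width: 48.5
gripper_force: 61.1
```

```bash
python3 - <<'E'
from h import *
s=ctrl.read_state();print({k:np.round(s[k],2) for k in("qpos","eef_pos","tool_rot","force","torque","width","gripper_force")})
E
```

```text
{'qpos': array([-0.11,  0.65,  0.46,  1.73, -0.37,  0.84, -0.16]), 'eef_pos': array([ 582.63, -128.33,  151.81]), 'tool_rot': array([ 3.14, -0.  ,  0.9 ]), 'force': array([0.18, 1.14, 5.81]), 'torque': array([ 0.08,  0.16, -0.03]), 'width': np.float64(48.46), 'gripper_force': np.float64(61.14)}
```

Request:
carry_out(
  deltas=[0,0,0,0,0,0.003,1,0,0,0,0,0,0.003,1,0,0,0,0,0,0.001,1,0,0,0,0,0,0,1,0,0,0,0,0,0,1],
)

```text
clock: 16.12
eef_pos: [582.6, -128.4, 145.3]
tool_rot: [3.141, -0.001, 0.902]
force: [-2.3, 0.5, 9.4]
width: 48.7
gripper_force: 61.2
```

Request:
carry_out(
  deltas=[0,0,-8,0,0,0,1,0,0,-8,0,0,0,1,0,0,-8,0,0,0,1,0,0,-8,0,0,0,1,0,0,0,0,0,0,1],
)

```text
clock: 16.75
eef_pos: [583.8, -128.8, 145.8]
tool_rot: [3.138, -0.0, 1.462]
force: [-0.0, 0.5, 9.6]
width: 48.7
gripper_force: 61.2
```

Request:
carry_out(
  deltas=[0,0,-8,0,0,0,1,0,0,-8,0,0,0,1,0,0,-8,0,0,0,1,0,0,-8,0,0,0,1,0,0,-2.5,0,0,0,1,0,0,0,0,0,0,1,0,0,0,0,0,0,1],
)

```text
clock: 17.62
eef_pos: [583.9, -128.7, 145.8]
tool_rot: [3.139, 0.002, 2.063]
force: [0.5, -0.0, 9.1]
width: 48.5
gripper_force: 61.2
```

```bash
python3 - <<'E'
from h import *
s=ctrl.read_state();print({k:np.round(s[k],2) for k in("qpos","eef_pos","tool_rot","force","torque","width","gripper_force")})
E
```

```text
{'qpos': array([ 0.09,  0.62,  0.12,  1.73, -0.1 ,  0.79,  0.75]), 'eef_pos': array([ 583.94, -128.71,  145.78]), 'tool_rot': array([3.14, 0.  , 2.06]), 'force': array([ 0.49, -0.01,  9.12]), 'torque': array([ 0.02, -0.03,  0.02]), 'width': np.float64(48.49), 'gripper_force': np.float64(61.2)}
```

Request:
carry_out(
  deltas=[0,0,0,0,0,-0.004,1,0,0,0,0,0,-0.004,1,0,0,0,0,0,-0.003,1,0,0,0,0,0,-0.003,1,0,0,0,0,0,0,1,0,0,0,0,0,0,1],
)

```text
clock: 18.38
eef_pos: [581.8, -128.2, 157.7]
tool_rot: [-3.141, -0.001, 2.063]
force: [0.1, 0.4, -0.4]
width: 48.7
gripper_force: 61.8
```

Request:
carry_out(
  deltas=[0,0,0,0,0,-0.008,1,0,0,0,0,0,-0.012,1,0,0,0,0,0,-0.015,1,0,0,0,0,0,-0.018,1,0,0,0,0,0,-0.015,1,0,0,0,0,0,-0.012,1,0,0,0,0,0,-0.006,1,0,0,0,0,0,-0.002,1,0,0,0,0,0,0,1,0,0,0,0,0,0,1],
)

```text
clock: 19.62
eef_pos: [581.9, -128.2, 245.6]
tool_rot: [-3.141, -0.001, 2.063]
force: [0.5, -0.2, -0.8]
width: 48.6
gripper_force: 61.9
```

```bash
python3 - <<'E'
from h import *
t=cv2.cvtColor(ctrl.get_image("top"),cv2.COLOR_RGB2BGR);s_=cv2.cvtColor(ctrl.get_image("side"),cv2.COLOR_RGB2BGR)
s=ctrl.read_state();print({k:np.round(s[k],3) for k in("qd","eef_pos","tool_rot","force","width","gripper_force")})
a=cv2.resize(t[140:240,340:440],(400,400),interpolation=cv2.INTER_CUBIC)
b=cv2.resize(s_[80:180,140:240],(400,400),interpolation=cv2.INTER_CUBIC)
cv2.imwrite("pics/ab5.png",np.hstack([a,b]))
E
```

```text
{'qd': array([-0.001, -0.002,  0.002, -0.003,  0.   ,  0.001, -0.   ]), 'eef_pos': array([ 582.024, -128.242,  245.752]), 'tool_rot': array([-3.141e+00, -1.000e-03,  2.063e+00]), 'force': array([ 0.101, -0.072, -0.711]), 'width': np.float64(48.452), 'gripper_force': np.float64(61.904)}
```

View pics/ab5.png

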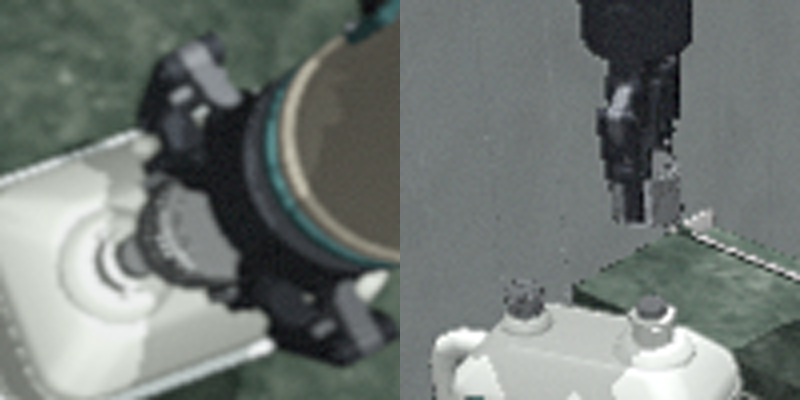

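The picture shows the bare neck at (650,305) in the side crop. The cap is held level between the fingers directly above it, with its underside at about y 222, roughly 70–85 mm up.

```bash
python3 -c "
from cell import ctrl
print(ctrl.finish_job())"
```

```text
the job is handed in; nothing more can be done
None
```

The vent screw was turned about 1.7 rad counter-clockwise and left open; then the cap was pressed, twisted about 1.16 rad and lifted off, and it is held level and still roughly 70–85 mm above the jug's mouth. The job was handed in at about 20 s, with no verdict returned.

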